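Turn the mixing chart to its next leaf

ROBOT

A 7-joint arm with a two-finger parallel gripper is mounted at the origin on the work surface. World frame = base frame: x ahead of the robot, y to its left, z up, the work surface at z = 0. Lengths are in m, angles in rad, forces in N, time in s.
With the tool pointing down it reaches from about 0.4 to 0.85 m from the base axis. Payload 10.4 kg.
Tool frame: the origin (TCP) lies midway between the tips of the shut fingers; the grasp point (between the pads) lies manip.pinch_z behind it (manip.pinch_z is the distance from the TCP to the grasp point, in m); z points along the fingers, y is the direction in which the jaws open and shut (so a half turn about z gives the same grasp; the last joint's range is limited). The gripper opens to 85 mm and grips with 20 to 120 N. Pads are 22 mm wide; open, the fingers measure 114 mm over their backs; the gripper's body (76 mm by 85 mm) begins 54 mm behind the grasp point. The pads swing forward as they close: fully open they stand 13 mm farther back than shut.
Start: joints at [-0.023, 0.332, -0.065, 1.46, 0.022, 1.35, -0.088], TCP at [0.625, 0, 0.231] pointing down, gripper open.
Joint ranges: [-2.6, 2.6], [-0.5, 2.12], [-1.47, 1.34], [0.16, 2.42], [-1.27, 4.41], [0.06, 2.06], [-2.6, 2.6]. Speed limits (rad/s): [2.22, 2.22, 2.79, 2.79, 3.14, 3.14, 3.14].

INTERFACE

Orientations are given as a unit quaternion [x, y, z, w].
In Python, from workcell import manip gives the robot as it stands.
- The arm moves only by the shell command python3 -m handwheel 'ROWS' [FORCE]. ROWS is JSON, a list that holds one entry, the list of rows, each a list of 7 numbers: the shift along the tool's x, y, z in m, then the turn, a rotation vector about the tool's x, y, z in rad, then the finger opening in m, from 0 to 0.0854. In form: [[[tx, ty, tz, ax, ay, az, claw], ...]]. A call has 1 to 8 rows; each row is the pose to reach, as a shift and turn from the pose commanded when the call began, along the tool's axes at that moment; what a row does not reach only later rows make up. A row lasts 1/8 s, in which the tool goes at most 62.5 mm and 10.7 degrees, less where a joint would pass 70% of its speed; a pose out of reach is approached as far as the arm can. A call with a gripper value outside its range is refused whole. The fingers move at their own pace and stop on an object; FORCE is the grip in N (left out, the last holds). Time passes only in rows, so rows that repeat a pose let the fingers close. It gives the time, the measured TCP pose, the force and the opening at its end, in the units of the state.
- manip.get_obs(): the state, without advancing time (a new reading comes with each control period).
- manip.camera(name): name is "scene" or "side" or "wrist"; returns the picture (384x512x3 uint8, blue, green, red); there is no depth.
- manip.calibration(name): a dict with "fx", "fy", "cx", "cy" (pixels), "view" (4x4, takes a point from world to camera coordinates); the wrist camera has in their place "tool_from_camera" (4x4, takes a point from camera to tool coordinates, whose origin is the TCP and whose axes are the flange's). Camera axes: x right, y up, looking along -z (the intrinsics and any distortion apply to the point x, -y, -z); pixel columns grow to the right and rows downward; lengths in m; the calibration is good to about 2 mm. A picture is of the moment at which its call begins: read the wrist's pose just before it. calibration takes no time and is no camera call.
- manip.hand_in(): hands the job in, once; it reports no verdict.
The state is a dict: "clock": time; "joint_pos": joint angles; "joint_velocities": joint speeds; "tau": joint torques, N m; "position": TCP position; "ee_rot": TCP orientation; "ft_force": force on the tool from outside, world axes, zero at the start; "torque": the same for the moment, N m; "grip_width": opening from 0.0 (shut) to 1.0 (fully open).
Only numpy, scipy, OpenCV 4.12 (cv2) and the standard library are available. Lean on these libraries where they do the work, as an engineer would, in place of code of your own. Each camera call takes 0.05 s, during which the arm holds its last target.

TASK

The feeding chart on the counter lies open: turn it to its next leaf. With the fingertips push only the top leaf on the right-hand side up by its index tab, over the spine, and lay it down gently until it lies flat on the left; the leaf under it and the one already turned must stay lying flat. Nothing is gripped or forced, the stand is not shifted, and the canister, bottle, teat and cup are left alone.

Things in the scene. Friction and masses are not known exactly. Their poses are not given: they have to be found in the camera images.
- stand: Loose 2.2 kg painted steel riser of the chart on rubber pads: level deck 236 mm (x) by 240 mm (y), top 60 mm above the counter, on sheet legs 118 mm either side of the middle. Origin: counter level, under its middle. x runs along the spine away from the reader, y to the left-hand leaves, z up.
- spine (a point): Middle of the spine, a steel rod 222 mm long along the stand's x, 68 mm above the counter; every leaf turns about it. Axes as the stand's. The rod's end cheeks (18 mm high and wide) are centred on it 113 mm to either side.
- leaf_top (a joint): Angle (rad) of the leaf to turn: 0 flat on the right, 1.57 upright over the spine, 3.14 flat on the left, its stop. Starts at 0 to 0.15. Rigid white plastic, 4 mm thick, 212 mm along the spine, 12 to 150 mm from the rod, so it overhangs the deck by 30 mm; 90 g. Mid-plane through the rod's axis. Stiff hinge: the leaf stays at any angle where it is left; 1 to 2 N at the tab turn it.
- tab (a point): Middle of that leaf's index tab, in its mid-plane, 164 mm from the rod. The tab is 52 mm long, at the middle of the spine's length, 4 mm thick and stands out from the leaf's free edge (150 to 178 mm from the rod); only free space and the counter are below it, 66 mm down when flat. x as the stand's, y from tab to rod, z out of the leaf's face (up when flat on the right).
- leaf_under (a joint): Angle (rad) of the next leaf beneath, 0 flat on the right. Same size and stiff hinge, mid-plane 5 mm below the rod's axis (1 mm gap to the leaf above). Its own tab is 70 mm nearer the reader, so beside the top leaf's tab only its straight edge, 150 mm from the rod, could be caught. It must stay flat.
- under_tab (a point): Middle of the index tab of the leaf beneath, 164 mm from the rod, 70 mm nearer the reader.
- leaf_turned (a joint): Angle (rad) of the leaf already turned, 0 flat on the left, growing as it is raised. Same size and hinge, mid-plane 5 mm below the rod's axis, its tab on the left, 70 mm farther from the reader than the middle. The top leaf comes to lie on it.
- canister: Red plastic powder canister with a twist cap, 97 mm across, 154 mm high. Origin under its middle.
- bottle: Clear glass feeding bottle, open, 64 mm across, 152 mm high. Origin under its middle.
- teat: Yellow silicone teat standing on its 48 mm flange, 51 mm high. Origin under its middle.
- cup: Steel measuring cup, 72 mm across, 60 mm high, with a flat handle reaching 110 mm from its middle along its -x, at the rim. Origin under its middle.

How it is judged:
At the end, for the whole second after the job is handed in: The top leaf has been turned over the spine and lies flat on the left (within 0.08 rad of its stop) and at rest; the leaf beneath and the one already turned lie flat (within 0.06 rad); the stand stands level within 20 mm of where it was (value of joint leaf_top above 3.06 rad and value of joint each of leaf_under, leaf_turned below 0.06 rad and velocity of joint leaf_top below 0.1 rad/s and distance of stand from where it was at the start of the episode below 0.02 m and angle between stand's own z axis and vertical below 0.03 rad); the robot touches nothing.
It fails at once if the leaf is gripped (more than 15 N on it while it swings free) or forced (more than 45 N on it) (contact force between the fingers and leaf_top above 45 N or (contact force between the fingers and leaf_top above 15 N and value of joint leaf_top between 0.3 and 2.8 rad)).
It fails at once if the leaf is flung or slapped down (faster than 5 rad/s) (velocity of joint leaf_top above 5 rad/s).
It fails at once if the leaf beneath is turned up (more than 0.35 rad) (value of joint leaf_under above 0.35 rad).
It fails at once if the stand is shifted or lifted (more than 30 mm) or tipped (distance of stand from where it was at the start of the episode above 0.03 m or angle between stand's own z axis and vertical above 0.1 rad).
It fails at once if the canister, bottle, teat or cup is moved more than 20 mm or tipped (distance of any of canister, bottle, teat, cup from where it was at the start of the episode above 0.02 m or angle between any of bottle, canister's own z axis and vertical above 0.3 rad).
It also fails if it takes over 48 s, if anything falls off the work surface, if the arm or the gripper's body presses on something with over 40 N, if the wrist force passes 120 N, or if a joint passes its speed limit or range.

## Working session

There is one attempt and no reset: what is moved stays moved. The work goes in short steps, Python scripts to look and compute and a shell command to move; the robot and the scene stay as the last step left them, time stands still between calls to the robot, and variables do not carry over. Pictures are saved under pics/ and viewed, and the job is handed in when it is done.

```bash
mkdir -p pics
python3 - <<'E'
from workcell import manip
import cv2
o=manip.get_obs(); print({k:o[k] for k in('clock','position','ee_rot','ft_force','grip_width')}, manip.pinch_z)
for n in('scene','side','wrist'):
    cv2.imwrite(f'pics/{n}0.png',manip.camera(n))
    print(n,manip.calibration(n))
E
```

```text
{'clock': 0.0, 'position': array([ 6.24618749e-01, -1.49814186e-05,  2.30534653e-01]), 'ee_rot': array([ 7.07110349e-01,  7.07102866e-01, -5.20623787e-04, -4.70160469e-04]), 'ft_force': array([ 0.21649246, -0.1090033 , -0.45263529]), 'grip_width': 0.9999208424721867} 0.0187
scene {'fx': 356.72555444244887, 'fy': 356.72555444244887, 'cx': 260.30957325600923, 'cy': 194.77378475149973, 'view': array([[ 0.80464398,  0.59370833, -0.00764731, -0.55298734],
       [-0.42772633,  0.58852799,  0.68606486,  0.10609591],
       [ 0.41182308, -0.548767  ,  0.72750019, -1.06881054],
       [ 0.        ,  0.        ,  0.        ,  1.        ]])}
side {'fx': 495.32963685617534, 'fy': 495.32963685617534, 'cx': 257.51326132732646, 'cy': 197.56112567097864, 'view': array([[-0.98316094, -0.18256951, -0.00793407,  0.59275335],
       [ 0.11839501, -0.66944335,  0.73336773, -0.03609135],
       [-0.13920199,  0.72007915,  0.67978587, -1.36828588],
       [ 0.        ,  0.        ,  0.        ,  1.        ]])}
wrist {'fx': 280.1404186638741, 'fy': 280.1404186638741, 'cx': 256.120904194244, 'cy': 193.06548486720246, 'tool_from_camera': array([[-4.39071290e-04,  9.51272174e-01,  3.08352165e-01,
         7.88421841e-02],
       [ 9.99999869e-01,  4.98716101e-04, -1.14620622e-04,
         8.71687553e-04],
       [-2.62815598e-04,  3.08352074e-01, -9.51272269e-01,
        -1.41981711e-01],
       [ 0.00000000e+00,  0.00000000e+00,  0.00000000e+00,
         1.00000000e+00]])}
```

View pics/scene0.png

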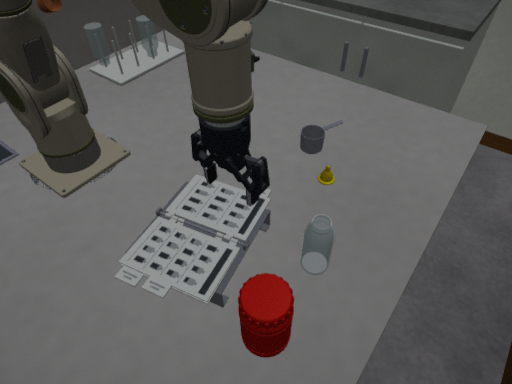

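View pics/side0.png

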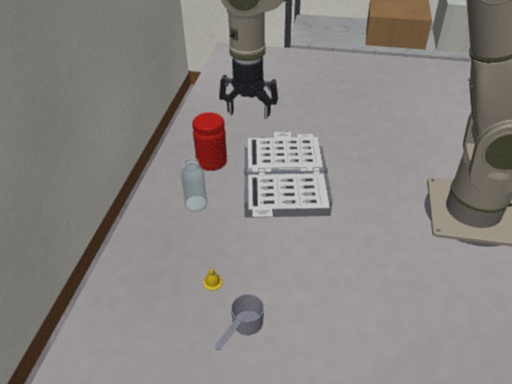

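View pics/wrist0.png

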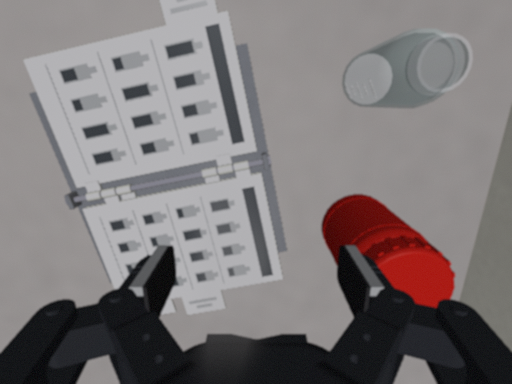

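Run:
```python
import cv2
a=cv2.imread('pics/scene0.png')[170:310,100:290]; cv2.imwrite('pics/sc.png',cv2.resize(a,None,fx=4,fy=4,interpolation=cv2.INTER_CUBIC))
a=cv2.imread('pics/side0.png')[120:225,235:340]; cv2.imwrite('pics/sd.png',cv2.resize(a,None,fx=5,fy=5,interpolation=cv2.INTER_CUBIC))
a=cv2.imread('pics/wrist0.png')[130:330,50:310]; cv2.imwrite('pics/wr.png',cv2.resize(a,None,fx=3,fy=3,interpolation=cv2.INTER_CUBIC))
```

```text
(no output)
```

View pics/sc.png

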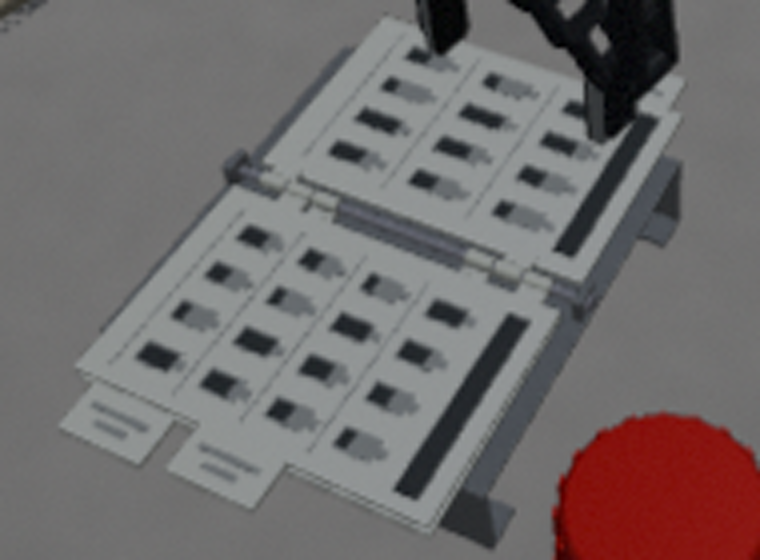

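View pics/wr.png

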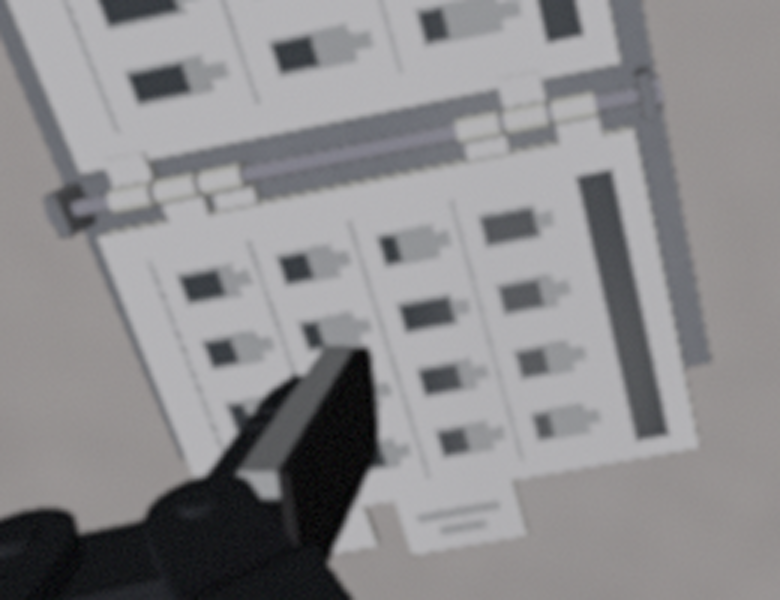

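View pics/sd.png

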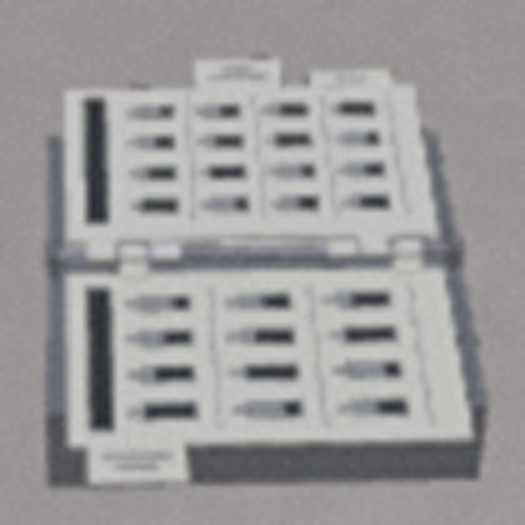

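```bash
cat > fit.py <<'E'
from workcell import manip
import numpy as np, cv2
from scipy.optimize import least_squares
from scipy.spatial.transform import Rotation as R
C={n:manip.calibration(n) for n in('scene','side','wrist')}
P0=np.array([.624618749,-1.498e-5,.230534653]);Q0=[.707110349,.707102866,-5.206e-4,-4.7e-4]
def views(n,p=P0,q=Q0):
    if n!='wrist': return C[n]['view']
    T=np.eye(4);T[:3,:3]=R.from_quat(q).as_matrix();T[:3,3]=p
    return np.linalg.inv(T@C[n]['tool_from_camera'])
def proj(n,X,V=None):
    V=views(n) if V is None else V;c=C[n];X=np.atleast_2d(X)@V[:3,:3].T+V[:3,3]
    return np.c_[c['cx']+c['fx']*X[:,0]/-X[:,2],c['cy']-c['fy']*X[:,1]/-X[:,2]]
def leaf(x,r,th,h=.002): return [x,-r*np.cos(th)-h*np.sin(th),.068+r*np.sin(th)+h*np.cos(th)]
def world(s,P): 
    c,w=np.cos(s[2]),np.sin(s[2]);P=np.atleast_2d(P)
    return np.c_[s[0]+c*P[:,0]-w*P[:,1],s[1]+w*P[:,0]+c*P[:,1],P[:,2]]
E
cat > f1.py <<'E'
from fit import *
L=[('l',-.026,.178),('l',.026,.178),('l',.026,.15),('l',-.026,.15),('l',.106,.15),('l',-.106,.15),('l',-.106,.012),('l',.106,.012),('c',-.113,0),('c',.113,0),('l',.0,.012)]
O={'scene':((100,170),4,{0:(165,468),1:(253,508),2:(290,465),3:(197,425),4:(432,525),5:(76,365),7:(558,308),8:(238,165),9:(583,297)}),
'wrist':((50,130),3,{0:(412,553),1:(525,535),2:(515,482),4:(697,447),6:(97,235),7:(632,130),8:(68,210),9:(648,90)}),
'side':((235,120),5,{0:(280,58),1:(197,60),2:(195,85),3:(282,83),4:(65,92),5:(412,86),6:(436,235),7:(72,243),8:(458,250),9:(55,260)})}
def res(s,full=False):
    r=[]
    for n,(o,k,d) in O.items():
        P=[leaf(L[i][1],L[i][2],s[3]) if L[i][0]=='l' else [L[i][1],0,.068] for i in d]
        m=np.array([np.array(o)+(np.array(d[i])+.5)/k-.5 for i in d])
        e=proj(n,world(s,P))-m
        if full: print(n,*[(i,*np.round(v,1)) for i,v in zip(d,e)])
        r.append(e)
    return np.concatenate(r).ravel()
s=least_squares(res,[.55,.0,.2,.05],loss='soft_l1')
print(s.x,s.cost); res(s.x,True)
print(world(s.x,[leaf(0,.164,s.x[3],0),[0,0,.068],leaf(-.07,.164,0,-.005)]))
E
python3 f1.py
```

```text
[ 0.52397392 -0.00407342  0.20327407  0.02615389] 10.829207064381409
scene (0, np.float64(-0.2), np.float64(0.4)) (1, np.float64(-0.0), np.float64(0.7)) (2, np.float64(-0.8), np.float64(-0.5)) (3, np.float64(0.7), np.float64(-0.2)) (4, np.float64(-0.8), np.float64(0.4)) (5, np.float64(-0.8), np.float64(0.5)) (7, np.float64(1.0), np.float64(0.6)) (8, np.float64(-0.1), np.float64(0.9)) (9, np.float64(0.2), np.float64(0.9))
wrist (0, np.float64(-0.7), np.float64(0.4)) (1, np.float64(0.5), np.float64(-0.2)) (2, np.float64(-1.3), np.float64(-0.9)) (4, np.float64(0.5), np.float64(-0.2)) (6, np.float64(-1.4), np.float64(0.0)) (7, np.float64(0.2), np.float64(-1.1)) (8, np.float64(-0.3), np.float64(-0.8)) (9, np.float64(-1.1), np.float64(-0.0))
side (0, np.float64(-0.5), np.float64(-0.2)) (1, np.float64(-0.8), np.float64(-0.3)) (2, np.float64(-0.0), np.float64(0.2)) (3, np.float64(-0.3), np.float64(0.3)) (4, np.float64(-0.4), np.float64(-0.7)) (5, np.float64(0.0), np.float64(-0.7)) (6, np.float64(0.4), np.float64(-0.9)) (7, np.float64(-1.5), np.float64(-1.1)) (8, np.float64(-1.1), np.float64(-0.6)) (9, np.float64(-0.6), np.float64(-1.1))
[[ 0.55707044 -0.16464187  0.07228875]
 [ 0.52397392 -0.00407342  0.068     ]
 [ 0.488523   -0.1788282   0.063     ]]
```

Run:
```python
from fit import *
def ray(n,u,v,z):
    c=C[n];V=views(n);d=V[:3,:3].T@np.array([(u-c['cx'])/c['fx'],-(v-c['cy'])/c['fy'],-1]);o=-V[:3,:3].T@V[:3,3]
    return (o+d*(z-o[2])/d[2]).round(3)
print('can top',ray('scene',266,295,.154),ray('side',209,123,.154))
print('bottle base',ray('scene',315,263,0),ray('wrist',368,79,0),'cup',ray('scene',313,148,0),'teat',ray('scene',327,181,0))
```

```text
can top [ 0.765 -0.087  0.154] [ 0.756 -0.071  0.154]
bottle base [0.762 0.109 0.   ] [0.763 0.106 0.   ] cup [0.548 0.462 0.   ] teat [0.653 0.36  0.   ]
```

```bash
cat > rows.py <<'E'
from fit import *
S=(.5240,-.0041,.2033)
def pose(x,r,z,tilt):
    p=world(S,[x,-r,z])[0]
    c,w=np.cos(S[2]),np.sin(S[2]);ex=np.array([c,w,0]);ey=np.array([-w,c,0]);ez=np.array([0,0,1.])
    a=np.radians(tilt);tx=ey*np.cos(a)+ez*np.sin(a)
    return p,R.from_matrix(np.c_[tx,ex,np.cross(tx,ex)])
def rows(L,cur=None):
    o=manip.get_obs();p0,R0=(o['position'],R.from_quat(o['ee_rot'])) if cur is None else pose(*cur)
    for l in L:
        p,q=pose(*l); print([*R0.inv().apply(p-p0).round(4).tolist(),*(R0.inv()*q).as_rotvec().round(3).tolist()])
def where():
    o=manip.get_obs();p=o['position'];d=p[:2]-S[:2];c,w=np.cos(S[2]),np.sin(S[2])
    Z=R.from_quat(o['ee_rot']).as_matrix()[:,2]
    print('t',round(o['clock'],2),'x %.4f r %.4f z %.4f'%(c*d[0]+w*d[1],w*d[0]-c*d[1],p[2]),'tilt',np.degrees(np.arctan2(-w*Z[0]+c*Z[1],-Z[2])).round(1),'F',o['ft_force'].round(1),'q',o['joint_pos'].round(2),o['grip_width'].round(2))
E
python3 -c "
from rows import *
rows([(.003,.25,.23,30),(.003,.27,.2,65)])"
```

```text
[-0.2484, -0.0473, 0.0008, 0.052, 0.522, -0.199]
[-0.2679, -0.0433, 0.0308, 0.114, 1.13, -0.182]
```

```bash
python3 -m handwheel '[[[-0.06,-0.012,0,0.013,0.13,-0.05,0],[-0.12,-0.024,0,0.026,0.26,-0.1,0],[-0.18,-0.036,0,0.04,0.39,-0.15,0],[-0.25,-0.047,0,0.052,0.52,-0.2,0],[-0.255,-0.046,0.01,0.07,0.7,-0.195,0],[-0.26,-0.045,0.02,0.09,0.88,-0.19,0],[-0.268,-0.043,0.03,0.114,1.05,-0.182,0],[-0.268,-0.043,0.03,0.114,1.13,-0.182,0]]]'; python3 -c "
from rows import *
where()"
```

```text
clock: 1.15
position: [0.5808, -0.2594, 0.1895]
ee_rot: [0.542, 0.666, 0.312, -0.408]
ft_force: [1.1, 2.3, -1.5]
grip_width: -0.001Traceback (most recent call last):
  File "<string>", line 3, in <module>
    where()
    ~~~~~^^
  File "rows.py", line 15, in where
    print('t',round(o['clock'],2),'x %.4f r %.4f z %.4f'%(c*d[0]+w*d[1],w*d[0]-c*d[1],p[2]),'tilt',np.degrees(np.arctan2(-w*Z[0]+c*Z[1],-Z[2])).round(1),'F',o['ft_force'].round(1),'q',o['joint_pos'].round(2),o['grip_width'].round(2))
                                                                                                                                                                                                                ^^^^^^^^^^^^^^^^^^^^^
AttributeError: 'float' object has no attribute 'round'
```

```bash
sed -i "s/,o\['grip_width'\].round(2))/)/" rows.py; python3 -c "
from rows import *
where()
cv2.imwrite('pics/s1.png',manip.camera('scene'))
rows([(.003,.22,.2,65),(.003,.22,.04,65)])
"
```

```text
t 1.15 x 0.0041 r 0.2615 z 0.1895 tilt 61.8 F [ 1.1  2.3 -1.5] q [ 0.87  1.08 -0.53  0.81 -0.37  2.05  0.56]
[0.0278, -0.0015, 0.0298, -0.029, 0.05, -0.012]
[-0.1136, 0.0023, 0.1045, -0.029, 0.05, -0.012]
```

View pics/s1.png

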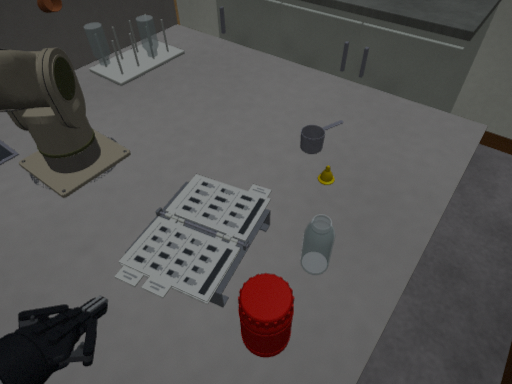

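```bash
python3 -c "
from rows import *
rows([(.003,.235,.12,58),(.003,.235,.04,58)])
"
```

```text
[-0.0499, 0.0001, 0.0539, -0.03, -0.072, -0.011]
[-0.1206, 0.002, 0.0912, -0.03, -0.072, -0.011]
```

```bash
python3 -m handwheel '[[[-0.017,0,0.018,-0.01,-0.03,0,0],[-0.034,0,0.036,-0.02,-0.06,-0.01,0],[-0.05,0,0.054,-0.03,-0.072,-0.01,0],[-0.075,0.001,0.066,-0.03,-0.072,-0.011,0],[-0.1,0.001,0.08,-0.03,-0.072,-0.011,0],[-0.12,0.002,0.091,-0.03,-0.072,-0.011,0],[-0.12,0.002,0.091,-0.03,-0.072,-0.011,0]]]'; python3 -c "
from rows import *
where()
cv2.imwrite('pics/s2.png',manip.camera('side'));cv2.imwrite('pics/w2.png',manip.camera('wrist'))
rows([(.003,.168,.04,58)])
"
```

```text
clock: 2.08
position: [0.5749, -0.2354, 0.0416]
ee_rot: [0.554, 0.68, 0.304, -0.373]
ft_force: [0.1, -0.6, 0.7]
grip_width: -0.001
t 2.08 x 0.0031 r 0.2368 z 0.0416 tilt 57.5 F [ 0.1 -0.6  0.7] q [ 0.87  1.13 -0.5   1.   -0.28  1.78  0.72]
[0.0338, -0.0012, 0.0611, 0.002, 0.011, 0.003]
```

View pics/s2.png

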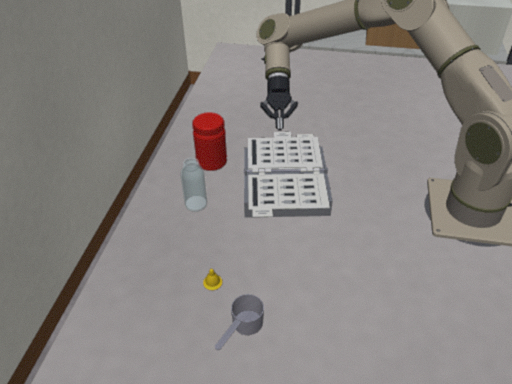

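View pics/w2.png

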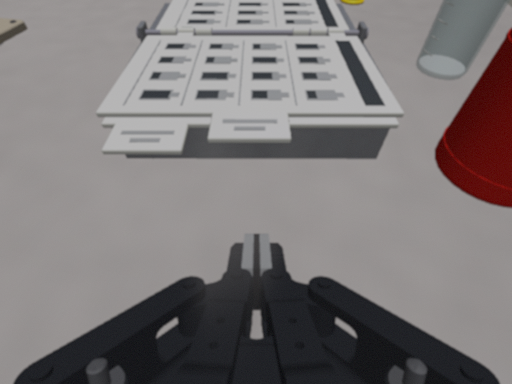

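```bash
python3 -c "
from rows import *
rows([(.002,.225,.041,66),(.002,.2,.041,66),(.002,.18,.041,66),(.002,.164,.041,66)])
"
```

```text
[0.0039, -0.0022, 0.0125, 0.002, 0.151, 0.003]
[0.0174, -0.0022, 0.0336, 0.002, 0.151, 0.003]
[0.0282, -0.0022, 0.0504, 0.002, 0.151, 0.003]
[0.0368, -0.0022, 0.0639, 0.002, 0.151, 0.003]
```

```bash
python3 -m handwheel '[[[0.004,-0.002,0.0125,0.002,0.15,0.003,0],[0.0174,-0.002,0.0336,0.002,0.15,0.003,0],[0.028,-0.002,0.0504,0.002,0.15,0.003,0],[0.0365,-0.002,0.0639,0.002,0.15,0.003,0],[0.0365,-0.002,0.0639,0.002,0.15,0.003,0]]]'; python3 -c "
from rows import *
where()
cv2.imwrite('pics/w3.png',manip.camera('wrist'));cv2.imwrite('pics/s3.png',cv2.resize(manip.camera('scene')[170:320,60:260],None,fx=4,fy=4))
rows([(.002,.164,z,66) for z in (.048,.056,.064,.072,.08)])
"
```

```text
clock: 2.8
position: [0.5594, -0.1639, 0.0419]
ee_rot: [0.529, 0.651, 0.344, -0.422]
ft_force: [0.0, 0.6, 0.4]
grip_width: 0.003
t 2.8 x 0.0024 r 0.1636 z 0.0419 tilt 65.9 F [0.  0.6 0.4] q [ 0.89  1.13 -0.54  1.14 -0.36  1.74  0.72]
[0.0067, -0.0001, -0.0018, 0.0, 0.002, -0.0]
[0.014, -0.0001, -0.0051, 0.0, 0.002, -0.0]
[0.0213, -0.0001, -0.0084, 0.0, 0.002, -0.0]
[0.0286, -0.0001, -0.0117, 0.0, 0.002, -0.0]
[0.0359, -0.0001, -0.0149, 0.0, 0.002, -0.0]
```

View pics/s3.png

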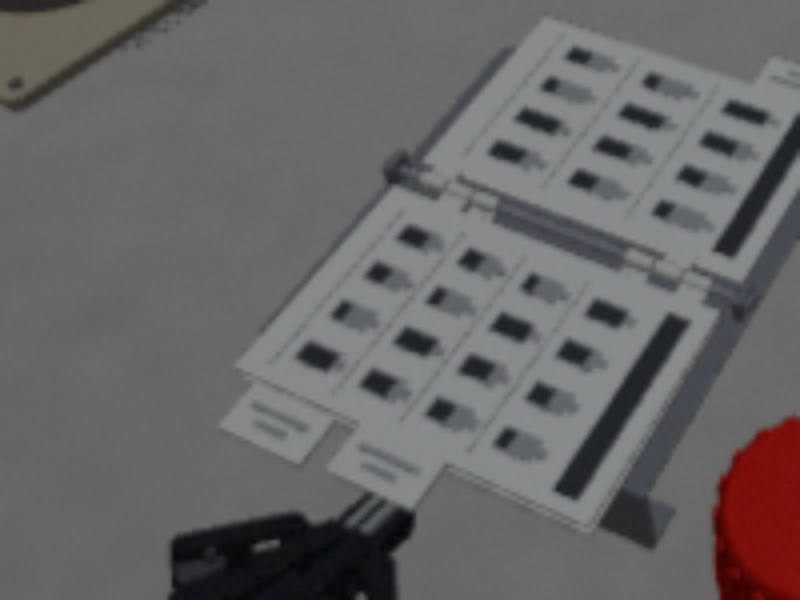

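View pics/w3.png

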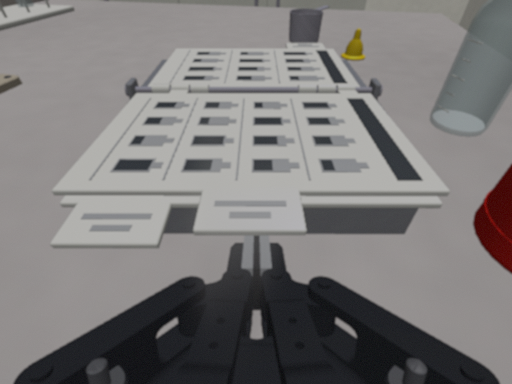

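```bash
python3 -m handwheel '[[[0.0035,0,-0.001,0,0,0,0],[0.0067,0,-0.0018,0,0,0,0],[0.01,0,-0.0034,0,0,0,0],[0.014,0,-0.005,0,0,0,0],[0.0175,0,-0.0067,0,0,0,0],[0.0213,0,-0.0084,0,0,0,0],[0.0286,0,-0.0117,0,0,0,0],[0.0359,0,-0.0149,0,0,0,0]]]'; python3 -c "
from rows import *
where()
cv2.imwrite('pics/w4.png',manip.camera('wrist'));cv2.imwrite('pics/s4.png',cv2.resize(manip.camera('scene')[170:320,60:260],None,fx=4,fy=4))
"
```

```text
clock: 3.9
position: [0.5588, -0.1634, 0.0799]
ee_rot: [0.53, 0.65, 0.343, -0.422]
ft_force: [-0.7, 0.5, -0.8]
grip_width: -0.001
t 3.9 x 0.0019 r 0.1630 z 0.0799 tilt 65.9 F [-0.7  0.5 -0.8] q [ 0.9   1.07 -0.56  1.16 -0.38  1.76  0.69]
```

View pics/s4.png

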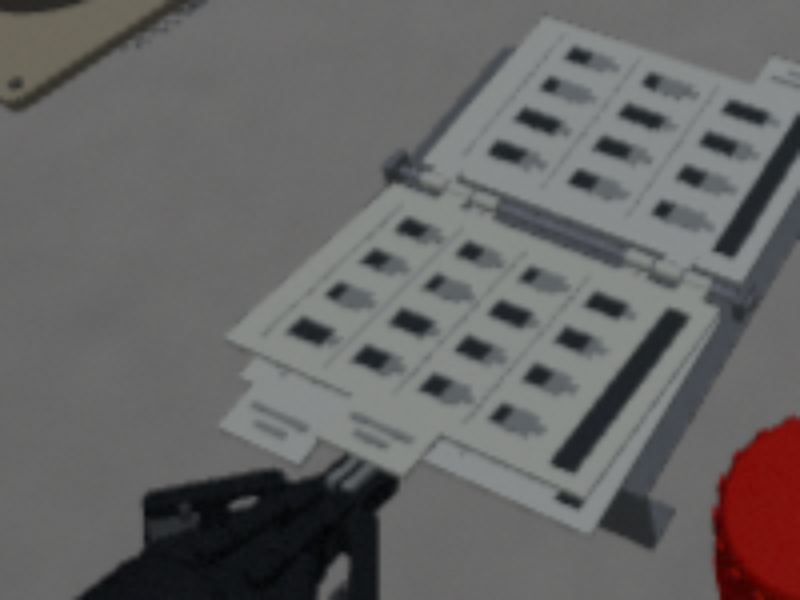

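View pics/w4.png

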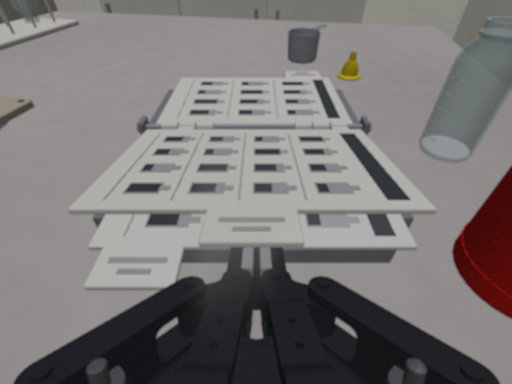

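```bash
cat >> rows.py <<'E'
def arc(phi,rho=.153,c=.011,poke=20,amax=66,x=.002,h=.002):
    f=np.radians(phi);a=max(0,min(amax,90+poke-phi));A=np.radians(a)
    # (y,z): leaf dir (-cos,sin); push normal (sin,cos)
    K=np.array([0,.068])+rho*np.array([-np.cos(f),np.sin(f)])-h*np.array([np.sin(f),np.cos(f)])
    T=K-c*np.array([np.cos(A),np.sin(A)])
    return (x,-T[0],T[1],a)
E
python3 -c "
from rows import *
L=[arc(p) for p in (12,18,24,30,36,42,48,54,60)]
print(np.round(L,3)); rows(L)
"
```

```text
[[2.00e-03 1.55e-01 8.80e-02 6.60e+01]
 [2.00e-03 1.51e-01 1.03e-01 6.60e+01]
 [2.00e-03 1.45e-01 1.18e-01 6.60e+01]
 [2.00e-03 1.38e-01 1.33e-01 6.60e+01]
 [2.00e-03 1.29e-01 1.46e-01 6.60e+01]
 [2.00e-03 1.20e-01 1.59e-01 6.60e+01]
 [2.00e-03 1.09e-01 1.71e-01 6.20e+01]
 [2.00e-03 9.80e-02 1.81e-01 5.60e+01]
 [2.00e-03 8.50e-02 1.91e-01 5.00e+01]]
[0.0102, -0.0002, 0.005, 0.0, 0.002, 0.001]
[0.026, -0.0002, 0.0023, 0.0, 0.002, 0.001]
[0.0419, -0.0002, 0.0012, 0.0, 0.002, 0.001]
[0.058, -0.0002, 0.0018, 0.0, 0.002, 0.001]
[0.0738, -0.0002, 0.0041, 0.0, 0.002, 0.001]
[0.0893, -0.0002, 0.008, 0.0, 0.002, 0.001]
[0.1044, -0.0002, 0.0127, 0.0, -0.068, 0.001]
[0.1189, -0.0002, 0.0186, 0.0, -0.173, 0.001]
[0.1327, -0.0002, 0.026, 0.0, -0.277, 0.0]
```

```bash
python3 -m handwheel '[[[0.010,0,0.004,0,0,0,0],[0.026,0,0.0025,0,0,0,0],[0.042,0,0.0012,0,0,0,0],[0.058,0,0.0018,0,0,0,0],[0.074,0,0.004,0,0,0,0],[0.082,0,0.006,0,0,0,0],[0.089,0,0.008,0,0,0,0]]]'; python3 -c "
from rows import *
where()
cv2.imwrite('pics/s5.png',manip.camera('scene'));cv2.imwrite('pics/sd5.png',cv2.resize(manip.camera('side')[60:240,210:370],None,fx=3,fy=3))
rows([arc(p) for p in (48,54,60,66,72,78,84,90)])
"
```

```text
clock: 4.88
position: [0.55, -0.1205, 0.1576]
ee_rot: [0.53, 0.65, 0.344, -0.422]
ft_force: [1.2, -1.3, -0.1]
grip_width: 0.002
t 4.88 x 0.0019 r 0.1192 z 0.1576 tilt 65.9 F [ 1.2 -1.3 -0.1] q [ 0.92  0.92 -0.61  1.27 -0.45  1.75  0.62]
[0.0157, 0.0, 0.0038, -0.001, -0.069, -0.0]
[0.0302, 0.0, 0.0098, -0.001, -0.174, 0.0]
[0.0441, 0.0, 0.0172, -0.001, -0.278, 0.0]
[0.057, 0.0, 0.026, -0.001, -0.383, 0.0]
[0.069, 0.0, 0.0361, -0.001, -0.488, 0.0]
[0.0798, 0.0, 0.0474, -0.001, -0.592, 0.0]
[0.0894, 0.0, 0.0598, -0.001, -0.697, 0.0]
[0.0977, 0.0001, 0.0731, -0.001, -0.802, 0.0]
```

View pics/s5.png

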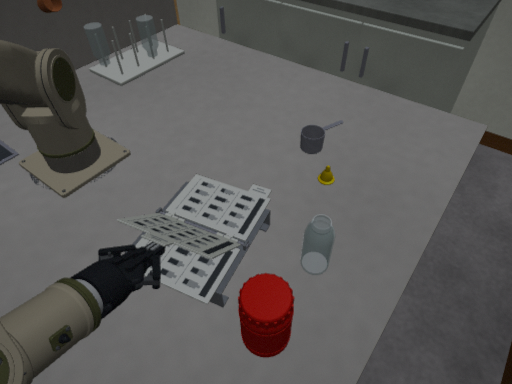

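View pics/sd5.png

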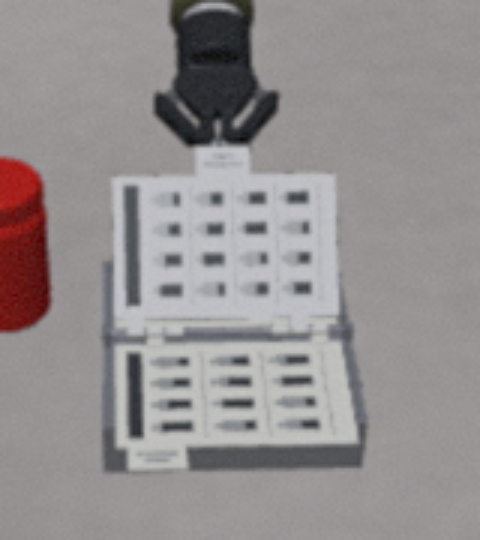

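```bash
python3 -m handwheel '[[[0.0157,0,0.004,0,-0.069,0,0],[0.030,0,0.010,0,-0.174,0,0],[0.044,0,0.017,0,-0.278,0,0],[0.057,0,0.026,0,-0.383,0,0],[0.069,0,0.036,0,-0.488,0,0],[0.08,0,0.0475,0,-0.592,0,0],[0.085,0,0.0535,0,-0.645,0,0],[0.0894,0,0.06,0,-0.697,0,0]]]'; python3 -c "
from rows import *
where()
cv2.imwrite('pics/s6.png',manip.camera('scene'))
rows([arc(p) for p in (90,96,102,108,114,120,126,132)])
"
```

```text
clock: 5.98
position: [0.5315, -0.0316, 0.2141]
ee_rot: [0.616, 0.755, 0.141, -0.174]
ft_force: [0.7, -0.9, -0.3]
grip_width: 0.005
t 5.97 x 0.0018 r 0.0285 z 0.2141 tilt 25.9 F [ 0.7 -0.9 -0.3] q [ 0.75  0.36 -0.64  1.6  -0.22  1.41  0.38]
[0.0134, -0.0002, 0.004, -0.001, -0.101, 0.002]
[0.0277, -0.0002, 0.0104, -0.001, -0.206, 0.002]
[0.0413, -0.0001, 0.0182, -0.001, -0.31, 0.002]
[0.054, -0.0001, 0.0275, -0.001, -0.415, 0.002]
[0.0652, -0.0001, 0.0386, -0.001, -0.45, 0.002]
[0.0751, -0.0, 0.0513, -0.001, -0.45, 0.002]
[0.0836, 0.0, 0.0649, -0.001, -0.45, 0.002]
[0.0906, 0.0, 0.0793, -0.001, -0.45, 0.002]
```

View pics/s6.png

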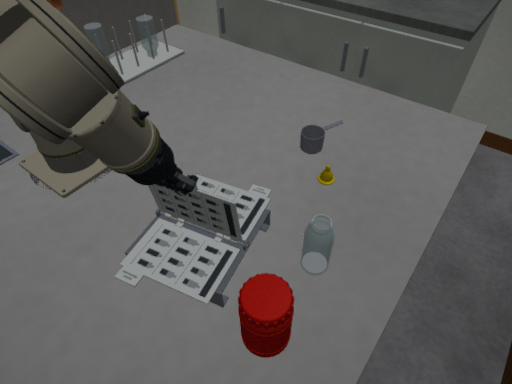

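```bash
python3 -m handwheel '[[[0.0134,0,0.004,0,-0.1,0,0],[0.0277,0,0.0104,0,-0.206,0,0],[0.0413,0,0.018,0,-0.31,0,0],[0.054,0,0.0275,0,-0.415,0,0],[0.0652,0,0.0386,0,-0.45,0,0],[0.0751,0,0.0513,0,-0.45,0,0],[0.0836,0,0.065,0,-0.45,0,0],[0.0906,0,0.0793,0,-0.45,0,0]]]'; python3 -c "
from rows import *
where()
cv2.imwrite('pics/s7.png',manip.camera('scene'))
rows([arc(p) for p in (138,144,150,156,162,166,170,173)])
"
```

```text
clock: 7.02
position: [0.508, 0.0825, 0.1819]
ee_rot: [0.632, 0.775, 0.001, -0.002]
ft_force: [0.0, -1.2, 1.3]
grip_width: 0.001
t 7.03 x 0.0018 r -0.0880 z 0.1819 tilt 0.3 F [ 0.  -1.2  1.3] q [ 0.42  0.19 -0.73  1.78  0.13  1.22 -0.15]
[0.0113, 0.0009, 0.009, -0.003, -0.006, 0.001]
[0.0215, 0.0009, 0.0213, -0.003, -0.006, 0.001]
[0.0303, 0.001, 0.0347, -0.003, -0.006, 0.001]
[0.0377, 0.001, 0.0489, -0.003, -0.006, 0.001]
[0.0435, 0.0011, 0.0638, -0.003, -0.006, 0.001]
[0.0466, 0.0011, 0.0741, -0.003, -0.006, 0.001]
[0.0489, 0.0011, 0.0845, -0.003, -0.006, 0.001]
[0.0501, 0.0012, 0.0924, -0.003, -0.006, 0.001]
```

View pics/s7.png

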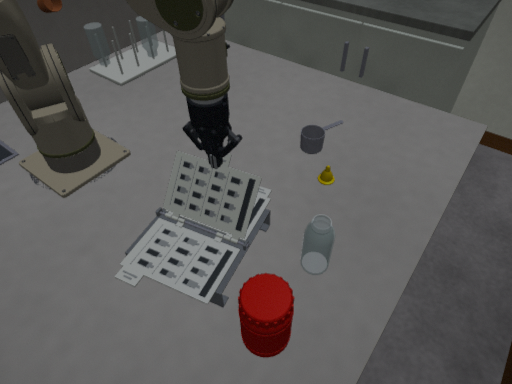

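```bash
python3 -m handwheel '[[[0.011,0,0.009,0,0,0,0],[0.021,0,0.021,0,0,0,0],[0.030,0,0.0345,0,0,0,0],[0.037,0,0.049,0,0,0,0],[0.042,0,0.0615,0,0,0,0],[0.045,0,0.072,0,0,0,0],[0.047,0,0.080,0,0,0,0],[0.048,0,0.088,0,0,0,0]]]'; python3 -c "
from rows import *
where()
cv2.imwrite('pics/s8.png',manip.camera('scene'))
rows([arc(p) for p in (174,177,180)])
"
```

```text
clock: 8.07
position: [0.4983, 0.1298, 0.0947]
ee_rot: [0.632, 0.775, 0.001, -0.002]
ft_force: [0.3, 0.6, 0.5]
grip_width: -0.0
t 8.07 x 0.0019 r -0.1363 z 0.0947 tilt 0.2 F [0.3 0.6 0.5] q [ 0.31  0.3  -0.74  1.88  0.23  1.05 -0.32]
[0.0046, 0.0006, 0.0078, -0.002, -0.004, 0.0]
[0.0053, 0.0007, 0.0157, -0.002, -0.004, 0.0]
[0.0056, 0.0007, 0.0237, -0.002, -0.004, 0.0]
```

View pics/s8.png

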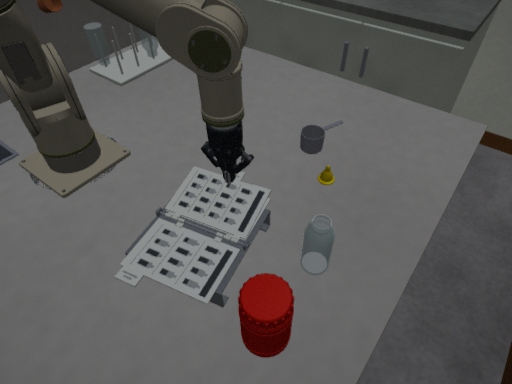

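```bash
python3 -m handwheel '[[[0.002,0,0.005,0,0,0,0],[0.003,0,0.010,0,0,0,0],[0.003,0,0.015,0,0,0,0],[0.003,0,0.019,0,0,0,0],[0.003,0,0.022,0,0,0,0],[0.003,0,0.024,0,0,0,0],[0.003,0,0.024,0,0,0,0]]]'; python3 -c "
from rows import *
where()"
```

```text
clock: 9.0
position: [0.4975, 0.1328, 0.0709]
ee_rot: [0.632, 0.775, 0.001, -0.002]
ft_force: [0.1, -1.1, -0.1]
grip_width: -0.002
t 9.0 x 0.0017 r -0.1394 z 0.0709 tilt 0.2 F [ 0.1 -1.1 -0.1] q [ 0.29  0.34 -0.73  1.89  0.26  1.01 -0.34]
```

Slightly further until a light contact force shows.

```bash
python3 -m handwheel '[[[0,0,0.001,0,0,0,0],[0,0,0.002,0,0,0,0],[0,0,0.003,0,0,0,0],[0,0,0.003,0,0,0,0]]]'; python3 -c "
from rows import *
where()"
```

```text
clock: 9.5
position: [0.4979, 0.1329, 0.0697]
ee_rot: [0.632, 0.775, 0.001, -0.001]
ft_force: [-8.3, -2.4, 20.2]
grip_width: 0.007
t 9.5 x 0.0021 r -0.1395 z 0.0697 tilt 0.2 F [-8.3 -2.4 20.2] q [ 0.29  0.34 -0.73  1.9   0.26  1.   -0.35]
```

```bash
python3 -m handwheel '[[[0,0,-0.002,0,0,0,0],[0,0,-0.006,0,0,0,0],[0,0,-0.02,0,0,0,0],[0,0,-0.05,0,0,0,0],[0,0,-0.09,0,0,0,0],[-0.03,0,-0.13,0,0,0,0],[-0.06,0,-0.16,0,0,0,0],[-0.06,0,-0.16,0,0,0,0]]]'; python3 -c "
from rows import *
where()
cv2.imwrite('pics/s9.png',cv2.resize(manip.camera('scene')[150:310,100:330],None,fx=3.4,fy=3.4));cv2.imwrite('pics/sd9.png',cv2.resize(manip.camera('side')[110:225,235:340],None,fx=5,fy=5))
o=manip.get_obs();cv2.imwrite('pics/w9.png',manip.camera('wrist'));np.savez('w9.npz',p=o['position'],q=o['ee_rot'])"
```

```text
clock: 10.5
position: [0.5116, 0.0714, 0.2307]
ee_rot: [0.633, 0.774, 0.002, 0.0]
ft_force: [0.3, 0.1, -0.8]
grip_width: -0.001
t 10.5 x 0.0031 r -0.0764 z 0.2307 tilt 0.1 F [ 0.3  0.1 -0.8] q [ 0.45  0.15 -0.73  1.72  0.1   1.31 -0.11]
```

View pics/s9.png

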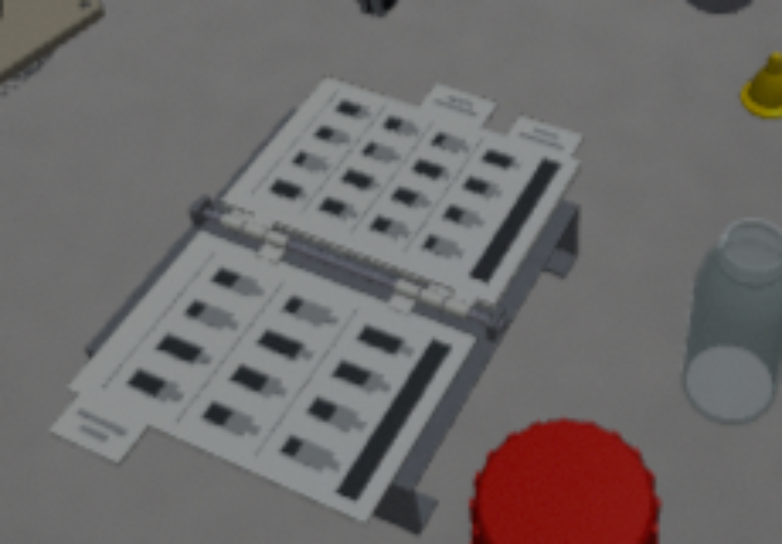

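View pics/sd9.png

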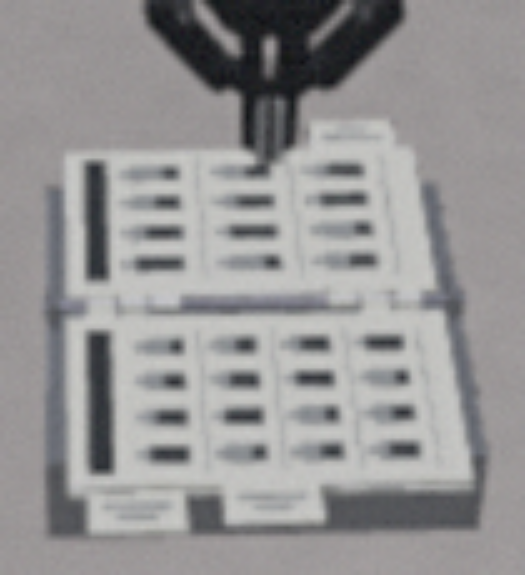

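View pics/w9.png

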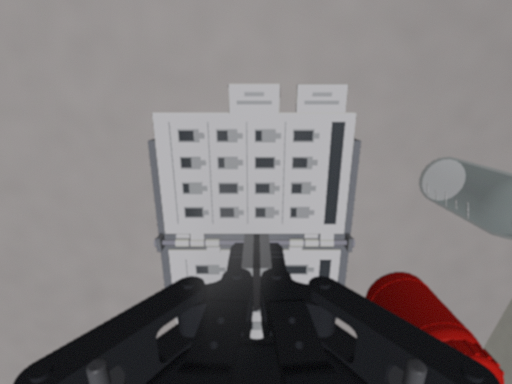

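Run:
```python
from fit import *
S=(.5240,-.0041,.2033)
for f in(3.0,3.06,3.1416):
    P=world(S,[leaf(x,r,f,-.002) for x,r in((-.026,.178),(.026,.178),(.106,.15),(-.106,.15))])
    print(f,'scene',((proj('scene',P)-[100,150]+.5)*3.4-.5).round().tolist(),'side',((proj('side',P)-[235,110]+.5)*5-.5).round().tolist())
P=world(S,[[-.113,0,.068],[.113,0,.068]]);print(((proj('scene',P)-[100,150]+.5)*3.4-.5).round().tolist(),((proj('side',P)-[235,110]+.5)*5-.5).round().tolist())
```

```text
3.0 scene [[433.0, 60.0], [496.0, 79.0], [581.0, 141.0], [321.0, 57.0]] side [[327.0, 481.0], [224.0, 483.0], [65.0, 455.0], [477.0, 447.0]]
3.06 scene [[434.0, 69.0], [497.0, 89.0], [581.0, 149.0], [324.0, 65.0]] side [[326.0, 498.0], [223.0, 500.0], [65.0, 468.0], [476.0, 460.0]]
3.1416 scene [[436.0, 83.0], [498.0, 103.0], [581.0, 160.0], [326.0, 76.0]] side [[324.0, 519.0], [223.0, 521.0], [66.0, 486.0], [474.0, 478.0]]
[[202.0, 211.0], [496.0, 323.0]] [[452.0, 297.0], [52.0, 304.0]]
```

```bash
python3 -c "
from workcell import manip
print(manip.hand_in())"
```

```text
the job is handed in; nothing more can be done
None
```

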